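Put the serving paddle back into the packed plate caddy

TASK

Lift the wooden serving paddle out of its stand and slide it, bevelled edge first, down between the two white square plates in the packed caddy, easing the row apart, until it stands fully home on the foot board hidden in the well below; then let go. Work gently: do not force the paddle against the plates or the caddy, do not tip over or lift out the plates or anything else in the row, and leave the other things on the table where they are.

Things in the scene. Friction and masses are not known exactly. Their poses are not given: they have to be found in the camera images.
- paddle: Wooden serving paddle standing handle up, 0.26 kg. Origin: centre of its bottom edge; z up the handle, y through the thickness, x along the width. Blade 84 mm (x) by 14 mm (y), z 0 to 130 mm; the lowest 22 mm bevelled on both faces from 14 to 4 mm thick. Handle 26 mm (x) by 14 mm (y), z 130 to 211 mm, flat to 198. In its stand it may lean up to 0.1 rad. Either face may go to either side.
- stand: Fixed wooden stand, foot 130 x 70 mm, with a slot open at the top that holds the paddle: slot 94 mm along x, 18 mm along y, its rim 50 mm high. Origin: centre of its underside, x and y along the slot's length and width. The paddle must rise 60 mm to be clear of it.
- caddy: Fixed caddy, 130 mm (x) by 236 mm (y), origin centre of underside; the row runs along y. Row from -y to +y: dark box, plate_a, plate_b, trivet, all loose, touching, standing on ledges at z=30 mm (x=-63 to -47 and 47 to 63, lips up to z=46); then the sprung follower. Fixed end wall at -y, 128 mm high, inner face y=-75. The paddle must not press on the caddy or a plate with more than 35 N.
- follower (a joint): Travel (m) of the follower plate (top at z=113 mm) along the caddy's +y against a spring: 9 N at rest, 180 N/m more, 35 mm of room. Box and plate_a, against the wall, cannot give: as it wedges in, the paddle must itself move about 7 mm to +y, pushing plate_b, trivet and follower. Friction holds it: pushing down takes up to 18 N while the bevel wedges in, then up to 12 N.
- slot (a point): Point at ledge height (z=30 mm) under the plates' seam before the paddle goes in; axes as the caddy. Below it is a 94 mm (x) wide well into which the paddle goes past the plates' lower edges, down to a rigid foot board, part of the caddy, which is not seen or measured: its top is clamped each time at another height, 10 to 24 mm above the caddy's underside. It is met by a steep rise of the push; home means resting on it.
- plate_a: White square plate standing on edge, 104 mm (x) by 16 mm thick (y) by 100 mm high; the upper edge is a half round of radius 8 mm. Origin at the centre of its underside. It stands on the caddy's ledges on the fixed-wall side of the seam.
- plate_b: The second white plate, same as plate_a, on the spring side of the seam.
- flat_box: Flat dark lacquer box standing on edge, 104 x 28 x 90 mm high, origin at the centre of its underside, at the fixed-wall end of the row.
- trivet: Cork trivet standing on edge, 104 x 24 x 84 mm high, origin at the centre of its underside, between plate_b and the follower.
- tumbler: Glass tumbler, 68 mm wide, 95 mm high, bystander. Origin at its underside.
- lacquer_box: Round lidded lacquer box, 126 mm wide, 66 mm high, bystander. Origin at its underside.
- round_plate: Round white plate, 170 mm wide, lying flat, bystander. Origin at its underside.
- bowl: Blue bowl, 110 mm wide, 45 mm high, bystander. Origin at its underside.
- jar: Amber glass jar, 64 mm wide, 90 mm high, bystander. Origin at its underside.
- spoon: Steel spoon with a wooden handle, lying flat, bystander.

How it is judged:
By the outcome, as a careful person would: the job done as asked, in the order asked, and still so for the second after the job is handed in, with the robot touching nothing.
It also fails if it takes over 72 s, if anything falls off the work surface, if the arm or the gripper's body presses on something with over 40 N, if the wrist force passes 120 N, or if a joint passes its speed limit or range.

ROBOT

A 6-joint arm with a two-finger parallel gripper is mounted at the origin on the work surface. World frame = base frame: x ahead of the robot, y to its left, z up, the work surface at z = 0. Lengths are in m, angles in rad, forces in N, time in s.
With the tool pointing down it reaches from about 0.3 to 0.775 m from the base axis. Payload 14.6 kg.
Tool frame: the origin (TCP) lies between the finger pads; the fingertips stand 22 mm ahead of it and the grasp point (between the pads) lies 3 mm ahead of it (ctrl.finger_overhang is the y of the fingertips in the tool frame, in m); y points along the fingers, z is the direction in which the jaws open and shut, and the axes are right-handed (so a half turn about y gives the same grasp; the last joint's range is limited). The gripper opens to 85 mm and grips with 20 to 120 N. Pads are 22 mm wide; open, the fingers measure 114 mm over their backs; the gripper's body (76 mm by 85 mm) begins 54 mm behind the grasp point. The pads swing forward as they close: fully open they stand 13 mm farther back than shut.
Start: joints at [-0.067, 0.3, 1.521, -0, 1.321, -0.067], TCP at [0.55, -0, 0.253] pointing down, gripper open.
Joint ranges: [-3.03, 3.03], [-0.79, 2.21], [0.23, 2.52], [-1.04, 4.18], [0, 3.07], [-2.55, 2.55]. Speed limits (rad/s): [2.22, 2.22, 2.57, 3.14, 3.14, 3.14].

INTERFACE

Orientations are given as a 3x3 rotation matrix whose columns are the frame's x, y, z axes.
In Python, from rig import telemetry, camera, order, ctrl gives the robot as it stands.
- The arm moves only by the tool carry_out, never from a script. Its argument "series" is a list of rows, each a list of 3 entries, a list of its own where there are three numbers: the shift along the tool's x, y, z in mm, then the turn about the tool's y in rad, then the opening in per cent of the stroke, from 0 (shut) to 100 (fully open). In form: [[[tx, ty, tz], roll, fingers], ...]. A call has 1 to 10 rows; each row is the pose to reach, as a shift and turn from the pose commanded when the call began, along the tool's axes at that moment; what a row does not reach only later rows make up. A row lasts 1/10 s, in which the tool goes at most 50 mm and 8.59 degrees, less where a joint would pass 70% of its speed; a pose out of reach is approached as far as the arm can. A call with a gripper value outside its range is refused whole. The fingers move at their own pace and stop on an object; "newtons" is the grip in N (left out, the last holds). Time passes only in rows, so rows that repeat a pose let the fingers close. It gives the time, the measured TCP pose, the force and the opening at its end, in the units of the state.
- telemetry.read_state(): the state, without advancing time (a new reading comes with each control period).
- camera(name): name is "scene" or "side" or "wrist"; returns a dict with "img" (480x640x3 uint8, blue, green, red), "range_z" (480x640 float32, m along the optical axis (not along the pixel's ray), 0 where there is no reading), "K" (3x3 intrinsics, pixels), "R" (3x3) and "t" (3): a world point X has camera coordinates R X + t. Camera axes: x right, y down, z forward; pixel columns grow to the right and rows downward; lengths in m; the calibration is good to about 2 mm. A picture is of the moment at which its call begins.
- order.finish_job(): hands the job in, once; it reports no verdict.
The state is a dict: "time": time; "joint_positions": joint angles; "dq": joint speeds; "effort": joint torques, N m; "position": TCP position; "tcp_rot": TCP orientation; "force": force on the tool from outside, world axes, zero at the start; "ft_torque": the same for the moment, N m; "finger_gap": finger opening in m.
Only numpy, scipy, OpenCV 4.12 (cv2) and the standard library are available. Lean on these libraries where they do the work, as an engineer would, in place of code of your own. Each camera call takes 0.05 s, during which the arm holds its last target.

## Working session

There is one attempt and no reset: what is moved stays moved. The work goes in short steps, Python scripts to look and compute and a tool call to move; the robot and the scene stay as the last step left them, time stands still between calls to the robot, and variables do not carry over. Pictures are saved under pics/ and viewed, and the job is handed in when it is done.

Besides the shell and the picture viewer there is one more tool, called after "Emit:" as name(argument=value, ...), one argument or row to a line, values as JSON. carry_out: Moves the arm, as the interface text tells. Its arguments: {"type":"object","properties":{"series":{"type":"array","items":{"type":"array"}},"newtons":{"type":"number"}},"required":["series"]}

```bash
ls; mkdir -p pics
python3 - <<'E'
from rig import telemetry, camera, order, ctrl
import cv2,numpy as np
s=telemetry.read_state()
print({k:np.round(v,4).tolist() for k,v in s.items()})
print(ctrl.finger_overhang)
for n in("scene","side","wrist"):
    c=camera(n); cv2.imwrite(f"pics/{n}0.png",c["img"]); np.savez(f"{n}0.npz",**c)
    print(n,c["K"].tolist(),np.round(c["R"],3).tolist(),np.round(c["t"],3).tolist())
E
```

```text
pics
{'time': 0.0, 'joint_positions': [-0.0666, 0.3005, 1.5216, -0.0, 1.3207, -0.0666], 'dq': [0.0008, -0.0001, -0.0002, 0.0008, 0.0007, -0.0006], 'effort': [0.0023, -54.3486, -36.1783, 0.0, 0.0041, -0.0], 'position': [0.5498, 0.0, 0.2527], 'tcp_rot': [[-0.0, -0.0012, 1.0], [-1.0, 0.0001, -0.0], [-0.0001, -1.0, -0.0012]], 'force': [-0.127, 0.8879, 0.0552], 'ft_torque': [-0.0256, -0.0161, 0.0128], 'finger_gap': 0.0854}
0.022
scene [[478.75839628000597, 0.0, 320.9923911055345], [0.0, 478.75839628000597, 237.76939733845973], [0.0, 0.0, 1.0]] [[0.88, 0.474, -0.015], [0.34, -0.652, -0.678], [-0.332, 0.591, -0.735]] [-0.443, -0.107, 1.33]
side [[583.3792228994249, 0.0, 324.7193643373265], [0.0, 583.3792228994249, 239.25658304761106], [0.0, 0.0, 1.0]] [[0.957, -0.291, 0.011], [-0.195, -0.666, -0.72], [0.217, 0.687, -0.694]] [-0.497, 0.134, 1.29]
wrist [[387.9426098510955, 0.0, 318.8637900101751], [0.0, 387.9426098510955, 243.71692989827372], [0.0, 0.0, 1.0]] [[1.0, 0.0, -0.001], [0.001, -0.957, 0.291], [-0.001, -0.291, -0.957]] [-0.55, -0.037, 0.379]
```

View pics/scene0.png

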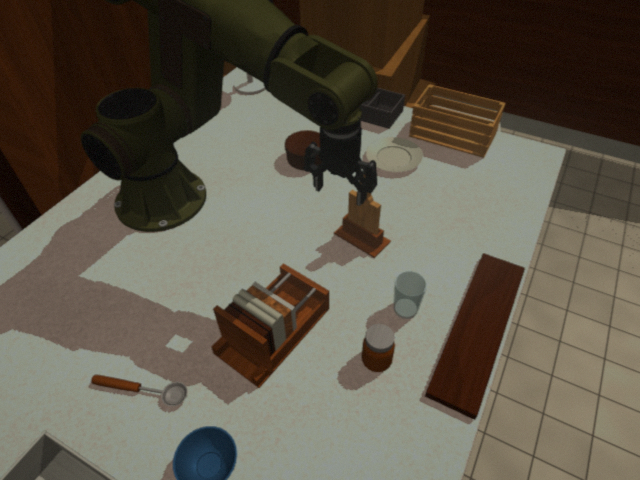

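View pics/side0.png

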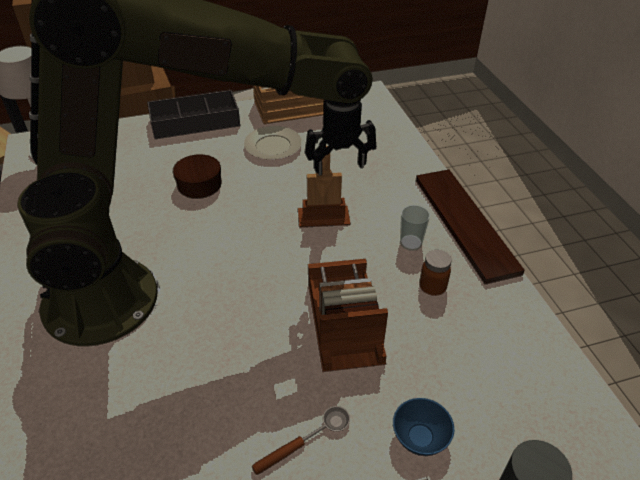

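View pics/wrist0.png

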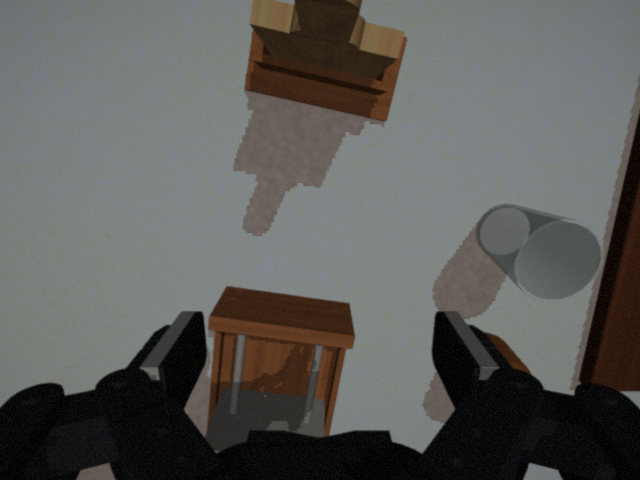

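The scene view shows the stand and paddle under the gripper at about (363,215) and the caddy at about (270,325). The side view has the caddy at about (345,310). I'll build a point cloud from the depth images.

```bash
cat > h.py <<'E'
import numpy as np,cv2
def cloud(c):
    v,u=np.mgrid[0:480,0:640]; Z=c["range_z"]; K=c["K"]
    P=np.stack([(u-K[0,2])/K[0,0]*Z,(v-K[1,2])/K[1,1]*Z,Z],-1)
    W=(P-c["t"])@c["R"]; W[Z<=0]=np.nan
    return W
def proj(c,X):
    p=np.asarray(X)@c["R"].T+c["t"]; p=p@c["K"].T
    return p[...,:2]/p[...,2:]
def crop(c,u0,u1,v0,v1,f,name):
    cv2.imwrite(name,cv2.resize(c["img"][v0:v1,u0:u1],None,fx=f,fy=f,interpolation=cv2.INTER_CUBIC))
E
python3 - <<'E'
from h import *
S={n:dict(np.load(f"{n}0.npz")) for n in("scene","side","wrist")}
for n,c in S.items():
    W=cloud(c); z=W[...,2]; t=z[np.abs(z)<.02]; print(n,len(t),np.nanmedian(t),np.std(t))
crop(S["scene"],200,420,180,390,3.6,"pics/sc_c.png")
crop(S["side"],270,470,120,380,2.3,"pics/si_c.png")
# top-down map from both
for n in("scene","side"):
    W=cloud(S[n]).reshape(-1,3); I=S[n]["img"].reshape(-1,3)
    m=(W[:,0]>.3)&(W[:,0]<.7)&(W[:,1]>-.3)&(W[:,1]<.3)&(W[:,2]>-.01)&(W[:,2]<.3)
    A=np.zeros((600,400,3),np.uint8)
    W,I=W[m],I[m]; o=np.argsort(W[:,2]); W,I=W[o],I[o]
    hue=np.clip(W[:,2]/.25*255,0,255).astype(np.uint8)
    col=cv2.applyColorMap(hue.reshape(-1,1),cv2.COLORMAP_JET)[:,0]
    for w,k in zip(W,col):
        cv2.circle(A,(int((w[0]-.3)*1000),int((.3-w[1])*1000)),1,k.tolist(),-1)
    cv2.imwrite(f"pics/top_{n}.png",A)
a=cv2.imread("pics/top_scene.png");b=cv2.imread("pics/top_side.png")
cv2.imwrite("pics/top.png",np.hstack([a,b]))
E
```

```text
scene 149674 0.0007945600831669403 0.004469320898800954
side 159624 -0.00011717131544214865 0.004331361983309877
wrist 214163 -0.0008575356727799152 0.0036621734181940266
```

View pics/top.png

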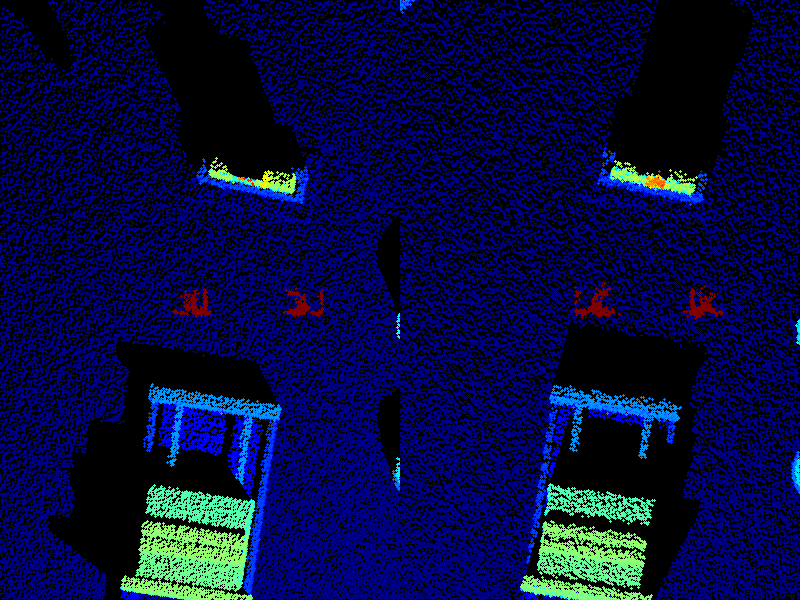

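View pics/sc_c.png

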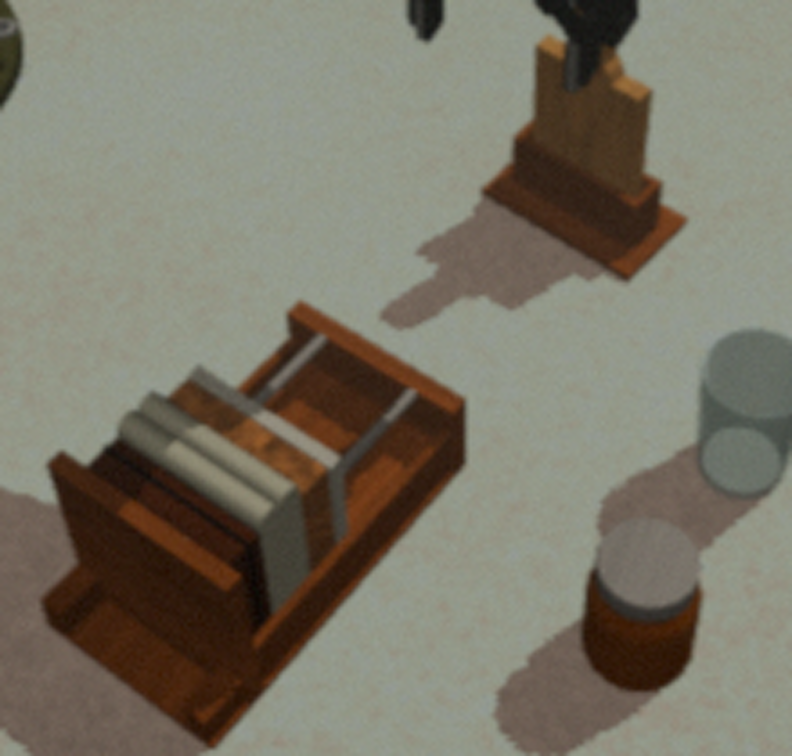

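View pics/si_c.png

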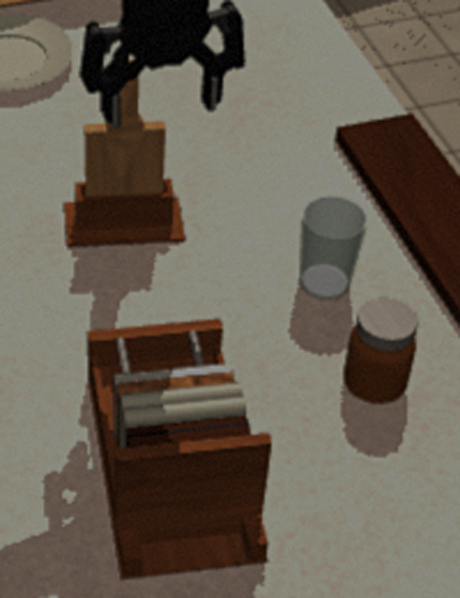

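```bash
cat > m.py <<'E'
from h import *
from scipy.optimize import minimize
def caddy(c,n):
    W=cloud(c)
    m=(W[...,0]>.38)&(W[...,0]<.62)&(W[...,1]>-.36)&(W[...,1]<-.05)
    P=W[m]; z=P[:,2]
    # plates: tops
    hi=P[(z>.095)&(z<.14)]
    # yaw: minimise entropy of y' histogram profile
    def cost(a):
        y=-hi[:,0]*np.sin(a)+hi[:,1]*np.cos(a)
        b=np.round(y/.0015).astype(int); b-=b.min(); cnt=np.bincount(b); s=np.bincount(b,hi[:,2]); q=np.bincount(b,hi[:,2]**2)
        return np.sum(q-s*s/np.maximum(cnt,1))
    A=np.linspace(-.35,.1,181); C=[cost(a) for a in A]; 
    k=np.argmin(C); a=np.polyfit(A[max(0,k-6):k+7],C[max(0,k-6):k+7],2); a=-a[1]/2/a[0]
    x=hi[:,0]*np.cos(a)+hi[:,1]*np.sin(a); y=-hi[:,0]*np.sin(a)+hi[:,1]*np.cos(a)
    print(n,"yaw",a,A[k],"xr",np.percentile(x,[1,99]))
    b=np.arange(y.min(),y.max(),.002)
    for l in b:
        s=(y>=l)&(y<l+.002)
        if s.sum()>5: print("%.4f n=%d z=%.4f  x %.4f %.4f"%(l+.001,s.sum(),np.median(hi[s,2]),*np.percentile(x[s],[2,98])))
    return a
if __name__=="__main__":
    for n in("scene","side"): caddy(dict(np.load(f"{n}0.npz")),n)
E
python3 m.py
```

```text
scene yaw -0.15364807168666003 -0.1525 xr [0.46622289 0.58947139]
-0.2210 n=213 z=0.1124  x 0.4645 0.5878
-0.2190 n=236 z=0.1174  x 0.4632 0.5897
-0.2170 n=75 z=0.1283  x 0.4647 0.5897
-0.2150 n=67 z=0.1289  x 0.4661 0.5901
-0.2130 n=73 z=0.1286  x 0.4620 0.5901
-0.2110 n=69 z=0.1285  x 0.4638 0.5899
-0.2090 n=52 z=0.1281  x 0.4662 0.5896
-0.2050 n=37 z=0.1210  x 0.4746 0.5740
-0.2030 n=44 z=0.1207  x 0.4772 0.5758
-0.2010 n=52 z=0.1206  x 0.4771 0.5763
-0.1990 n=50 z=0.1209  x 0.4787 0.5758
-0.1970 n=57 z=0.1206  x 0.4772 0.5778
-0.1950 n=46 z=0.1202  x 0.4802 0.5765
-0.1930 n=58 z=0.1207  x 0.4790 0.5772
-0.1910 n=54 z=0.1206  x 0.4752 0.5775
-0.1890 n=48 z=0.1205  x 0.4787 0.5771
-0.1870 n=53 z=0.1201  x 0.4769 0.5776
-0.1850 n=49 z=0.1203  x 0.4804 0.5771
-0.1830 n=55 z=0.1203  x 0.4765 0.5771
-0.1810 n=72 z=0.1211  x 0.4778 0.5769
-0.1790 n=112 z=0.1249  x 0.4734 0.5773
-0.1770 n=68 z=0.1281  x 0.4752 0.5771
-0.1750 n=63 z=0.1294  x 0.4773 0.5775
-0.1730 n=56 z=0.1299  x 0.4773 0.5773
-0.1710 n=53 z=0.1298  x 0.4793 0.5773
-0.1690 n=47 z=0.1294  x 0.4747 0.5773
-0.1670 n=36 z=0.
[... 2389 characters left out ...]

-0.1533 n=37 z=0.1289  x 0.4753 0.5741
-0.1513 n=39 z=0.1284  x 0.4742 0.5686
-0.1493 n=17 z=0.1276  x 0.4769 0.5638
-0.1393 n=8 z=0.1105  x 0.4738 0.5346
-0.1373 n=6 z=0.1158  x 0.4785 0.5551
-0.1353 n=33 z=0.1136  x 0.4745 0.5761
-0.1333 n=36 z=0.1139  x 0.4776 0.5658
-0.1313 n=46 z=0.1134  x 0.4769 0.5710
-0.1293 n=31 z=0.1137  x 0.4898 0.5750
-0.1273 n=40 z=0.1131  x 0.4772 0.5758
-0.1253 n=38 z=0.1135  x 0.4774 0.5740
-0.1233 n=31 z=0.1128  x 0.4740 0.5691
-0.1213 n=39 z=0.1134  x 0.4742 0.5751
-0.1193 n=34 z=0.1120  x 0.4799 0.5706
-0.1173 n=35 z=0.1123  x 0.4729 0.5766
-0.1153 n=42 z=0.1121  x 0.4731 0.5762
-0.1133 n=27 z=0.1120  x 0.4765 0.5734
-0.1113 n=14 z=0.1110  x 0.4740 0.5784
```

```bash
cat > p.py <<'E'
from h import *
def an(c,n):
    W=cloud(c); P=W[(W[...,0]>.46)&(W[...,0]<.64)&(W[...,1]>.07)&(W[...,1]<.26)]
    z=P[:,2]
    f=P[(z>.055)&(z<.122)]
    # robust plane fit of blade front face
    q=f.copy()
    for i in range(8):
        m=q.mean(0);u,s,vt=np.linalg.svd(q-m,full_matrices=False);nn=vt[2]
        d=np.abs((f-m)@nn); q=f[d<.003]
    if nn[1]>0: nn=-nn
    yaw=np.arctan2(nn[0],-nn[1])
    print(n,"face n",nn,"yaw",yaw,"lean",np.arcsin(nn[2]),"pt at centre",m,len(q),"rms",s[2]/len(q)**.5)
    ex=np.array([np.cos(yaw),np.sin(yaw),0])
    for lo,hi in((.055,.08),(.08,.1),(.1,.12)):
        k=q[(q[:,2]>lo)&(q[:,2]<hi)]; 
        if len(k)>5:print(lo,np.percentile(k@ex,[1,50,99]), k.mean(0))
    for lo,hi in((.122,.128),(.128,.134),(.134,.15),(.15,.17),(.17,.19),(.19,.22),(.22,.25)):
        k=P[(z>lo)&(z<hi)]
        if len(k)>5: print(lo,len(k),"along",np.percentile(k@ex,[2,50,98]),"thick",np.percentile(k@-nn,[2,50,98]),k.mean(0))
for n in("scene","side","wrist"): an(dict(np.load(f"{n}0.npz")),n)
E
python3 p.py
```

```text
scene face n [-2.07559378e-01 -9.78221976e-01  9.32636601e-04] yaw -0.20907943233723003 lean 0.0009326367365659079 pt at centre [0.55298172 0.11744866 0.08868004] 555 rms 0.0011769423279853228
0.055 [0.47392397 0.51706778 0.55695329] [0.55313021 0.11735639 0.06755407]
0.08 [0.47477133 0.51750466 0.55687597] [0.55331699 0.11746736 0.08992916]
0.1 [0.47297476 0.51684165 0.55642847] [0.55225531 0.11760858 0.10981443]
0.122 50 along [0.47433287 0.53079255 0.55644297] thick [0.22700353 0.22951935 0.2406357 ] [0.56029085 0.11671665 0.12524213]
0.128 50 along [0.47262499 0.52863944 0.55665788] thick [0.22631606 0.23031861 0.24248889] [0.55446479 0.1185294  0.1311032 ]
0.134 128 along [0.47343936 0.53120152 0.55629137] thick [0.22759127 0.23406984 0.24399466] [0.56127834 0.12091198 0.13846358]
0.15 19 along [0.52285917 0.52690255 0.52873837] thick [0.22922854 0.23215646 0.24122294] [0.5634804  0.11920037 0.15656621]
0.19 7 along [0.50831359 0.51395453 0.51773106] thick [0.22654546 0.23096847 0.23230384] [0.55004133 0.11896311 0.21009321]
side face n [-0.20231628 -0.97929695 -0.00675264] yaw 
[... 1581 characters left out ...]
.23172273 0.23196611 0.23225104] [0.55218598 0.11981107 0.12501863]
0.128 485 along [0.47547929 0.51405536 0.55702622] thick [0.23173394 0.23205894 0.2449163 ] [0.55277176 0.12206053 0.13193021]
0.134 2977 along [0.47548927 0.52238375 0.55696888] thick [0.23179082 0.23749431 0.24550158] [0.55524879 0.12505046 0.13719925]
0.15 495 along [0.5037298  0.51602669 0.52847136] thick [0.2316785  0.23197912 0.23228539] [0.55304389 0.11961305 0.16031969]
0.17 696 along [0.50375866 0.516194   0.52875296] thick [0.23162273 0.23197741 0.23232629] [0.55313516 0.1195817  0.1804074 ]
0.19 914 along [0.50443097 0.51985582 0.52889011] thick [0.23160259 0.23199248 0.23356483] [0.55569566 0.11911903 0.20057903]
```

Wrist depth is clean: the paddle stands upright at yaw ≈ -0.209, with the handle centre at about (0.5545, 0.1265). The seam is at about (0.494, -0.243), with the caddy yaw ≈ -0.155. Next I move above the handle with the jaws across the thickness.

Emit:
carry_out(
  series=[
    [[-10, -20, 0], -0.13, 100],
    [[-25, -40, 1], -0.27, 100],
    [[-40, -40, 2], -0.41, 100],
    [[-55, -40, 3], -0.55, 100],
    [[-70, -40, 4], -0.69, 100],
    [[-85, -40, 4.5], -0.83, 100],
    [[-100, -40, 4.5], -0.97, 100],
    [[-115, -40, 4.5], -1.11, 100],
    [[-126.5, -40, 4.5], -1.24, 100],
    [[-126.5, -40, 4.5], -1.361, 100],
  ],
)

```text
time: 1.15
position: [0.5543, 0.1277, 0.2929]
tcp_rot: [[0.979, -0.001, 0.202], [-0.202, 0.0, 0.979], [-0.001, -1.0, -0.0]]
force: [-0.1, -0.3, 0.5]
finger_gap: 0.0853
```

Emit:
carry_out(
  series=[
    [[0, 0, 0], 0, 100],
    [[0, 0, 0], 0, 100],
  ],
)

```text
time: 1.35
position: [0.5545, 0.1264, 0.2931]
tcp_rot: [[0.977, -0.0, 0.212], [-0.212, -0.0, 0.977], [-0.0, -1.0, -0.0]]
force: [-0.1, -0.0, 0.4]
finger_gap: 0.0854
```

```bash
cat > look.py <<'E'
from rig import telemetry, camera
import sys,numpy as np,cv2
s=telemetry.read_state()
for k in("time","position","tcp_rot","force","ft_torque","finger_gap","joint_positions"): print(k,np.round(s[k],4).tolist())
for n in sys.argv[2:]:
    c=camera(n); np.savez(f"{n}{sys.argv[1]}.npz",**c); cv2.imwrite(f"pics/{n}{sys.argv[1]}.png",c["img"])
E
python3 look.py 1 wrist side
```

```text
time 1.35
position [0.5545, 0.1264, 0.2931]
tcp_rot [[0.9773, -0.0003, 0.2119], [-0.2119, -0.0, 0.9773], [-0.0003, -1.0, -0.0001]]
force [-0.0719, -0.0029, 0.4352]
ft_torque [0.0031, -0.0014, 0.0511]
finger_gap 0.0854
joint_positions [0.1597, 0.3153, 1.4085, 0.0, 1.4182, -1.1976]
```

View pics/wrist1.png

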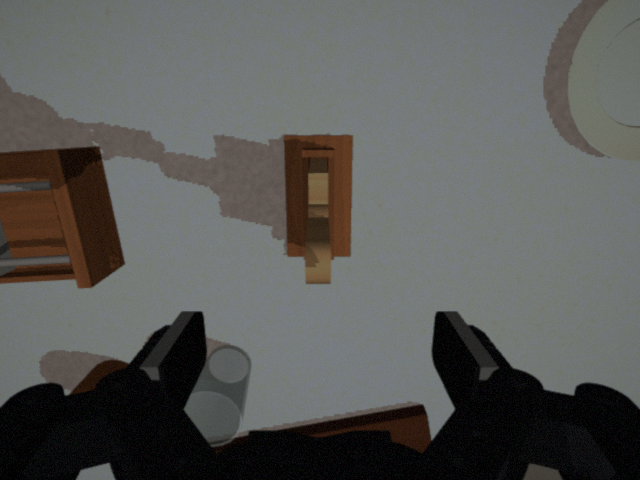

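The wrist view shows the handle top at about (318,265), centred between the fingers and aligned with them. I'll get its height and centre.

Run:
```python
from h import *
c=dict(np.load("wrist1.npz")); W=cloud(c); P=W[240:300,295:345].reshape(-1,3)
z=P[:,2]; t=P[(z>.19)&(z<.24)]
top=np.percentile(t[:,2],95); print("top",top)
T=np.array([.5545,.1264]); a=-.2119; ex=np.array([np.cos(a),np.sin(a)]); ey=np.array([-np.sin(a),np.cos(a)])
k=t[t[:,2]>top-.004]; d=k[:,:2]-T; print("x",np.percentile(d@ex,[2,50,98]),"y",np.percentile(d@ey,[2,50,98]),len(k))
```

```text
top 0.21639519222442863
x [-0.00885075 -0.00124743  0.00822874] y [-0.00682495 -0.00032166  0.00671516] 788
```

Emit:
carry_out(
  series=[
    [[0, 20, 0], 0.003, 100],
    [[0, 45, 0], 0.003, 100],
    [[0, 70, 0], 0.003, 100],
    [[0, 90, 0], 0.003, 100],
    [[0, 105, 0], 0.003, 100],
    [[0, 114, 0], 0.003, 100],
    [[0, 114, 0], 0.003, 100],
    [[0, 114, 0], 0.003, 100],
  ],
)

```text
time: 2.25
position: [0.5548, 0.1265, 0.18]
tcp_rot: [[0.977, 0.001, 0.212], [-0.212, 0.0, 0.977], [0.001, -1.0, 0.0]]
force: [-1.1, 0.7, 0.3]
finger_gap: 0.0854
```

Emit:
carry_out(
  series=[
    [[0, 0, 0], 0, 0],
    [[0, 0, 0], 0, 0],
    [[0, 0, 0], 0, 0],
    [[0, 0, 0], 0, 0],
    [[0, 0, 0], 0, 0],
    [[0, 0, 0], 0, 0],
    [[0, 0, 0], 0, 0],
    [[0, 0, 0], 0, 0],
  ],
  newtons=90,
)

```text
time: 3.05
position: [0.5546, 0.1265, 0.1795]
tcp_rot: [[0.977, 0.0, 0.211], [-0.211, 0.0, 0.977], [0.0, -1.0, 0.0]]
force: [0.8, -1.3, 5.0]
finger_gap: 0.0131
```

Emit:
carry_out(
  series=[
    [[0, -3, 0], 0, 0],
    [[0, -8, 0], 0, 0],
    [[0, -15, 0], 0, 0],
    [[0, -25, 0], 0, 0],
    [[0, -35, 0], 0, 0],
    [[0, -45, 0], 0, 0],
    [[0, -55, 0], 0, 0],
    [[0, -65, 0], 0, 0],
    [[0, -75, 0], 0, 0],
    [[0, -75, 0], 0, 0],
  ],
)

```text
time: 4.05
position: [0.5549, 0.1266, 0.256]
tcp_rot: [[0.977, 0.002, 0.211], [-0.211, 0.0, 0.977], [0.002, -1.0, 0.001]]
force: [-0.2, 0.8, -2.8]
finger_gap: 0.013
```

```bash
python3 look.py 2 wrist side
```

```text
time 4.05
position [0.5549, 0.1266, 0.256]
tcp_rot [[0.9774, 0.0024, 0.2112], [-0.2112, 0.0004, 0.9775], [0.0023, -1.0, 0.0009]]
force [-0.2149, 0.7616, -2.754]
ft_torque [-0.0074, 0.0021, 0.0338]
finger_gap 0.013
joint_positions [0.1599, 0.3394, 1.4627, -0.0, 1.337, -1.1981]
```

View pics/wrist2.png

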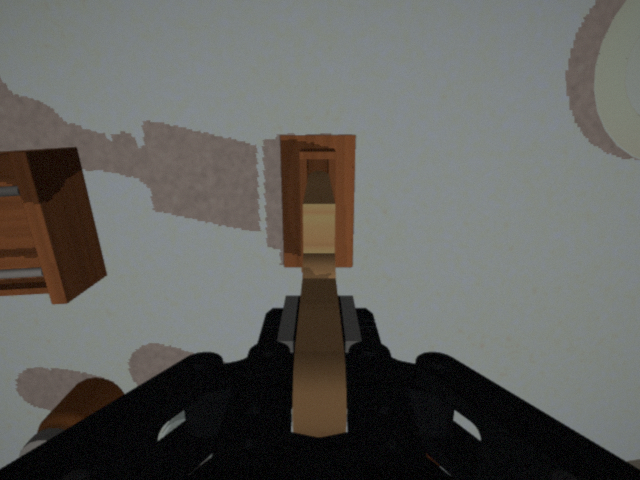

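View pics/side2.png

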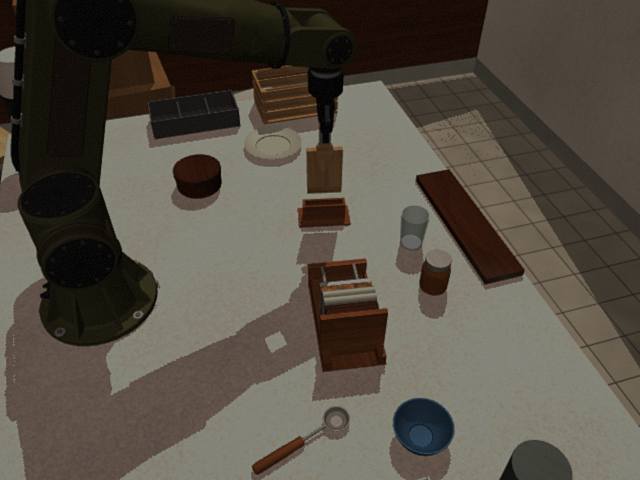

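The side view shows the paddle clear of the stand and hanging straight, and the force reading of about -2.7 N matches its weight. I carry it high to a viewing pose beside the caddy.

Emit:
carry_out(
  series=[
    [[0, -30, 0], 0, 0],
    [[0, -60, -5], 0, 0],
    [[5, -85, -20], 0, 0],
    [[12, -90, -45], -0.01, 0],
    [[20, -90, -75], -0.02, 0],
    [[30, -90, -110], -0.03, 0],
    [[40, -90, -145], -0.04, 0],
    [[48, -90, -180], -0.05, 0],
    [[56, -90, -215], -0.058, 0],
    [[66, -90, -250], -0.058, 0],
  ],
)

```text
time: 5.15
position: [0.5659, -0.1332, 0.3436]
tcp_rot: [[0.988, -0.001, 0.154], [-0.154, 0.0, 0.988], [-0.001, -1.0, 0.0]]
force: [1.3, 0.6, -2.0]
finger_gap: 0.0129
```

Emit:
carry_out(
  series=[
    [[11, 0, -34], 0, 0],
    [[20, 0, -65], 0, 0],
    [[27, 0, -93], 0, 0],
    [[32, 0, -110], 0, 0],
    [[33, 0, -118], 0, 0],
    [[33, 0, -119], 0, 0],
    [[33, 0, -119], 0, 0],
    [[33, 0, -119], 0, 0],
  ],
)

```text
time: 5.95
position: [0.5806, -0.2535, 0.3444]
tcp_rot: [[0.988, 0.0, 0.153], [-0.153, 0.0, 0.988], [0.0, -1.0, 0.0]]
force: [0.8, 0.7, -3.1]
finger_gap: 0.0129
```

```bash
python3 look.py 3 wrist side scene
```

```text
time 5.95
position [0.5806, -0.2535, 0.3444]
tcp_rot [[0.9882, 0.0001, 0.1532], [-0.1532, 0.0001, 0.9882], [0.0001, -1.0, 0.0001]]
force [0.7554, 0.7449, -3.0582]
ft_torque [0.0288, 0.0, 0.0545]
finger_gap 0.0129
joint_positions [-0.4695, 0.4499, 1.1098, 0.0001, 1.5818, -1.8865]
```

View pics/wrist3.png

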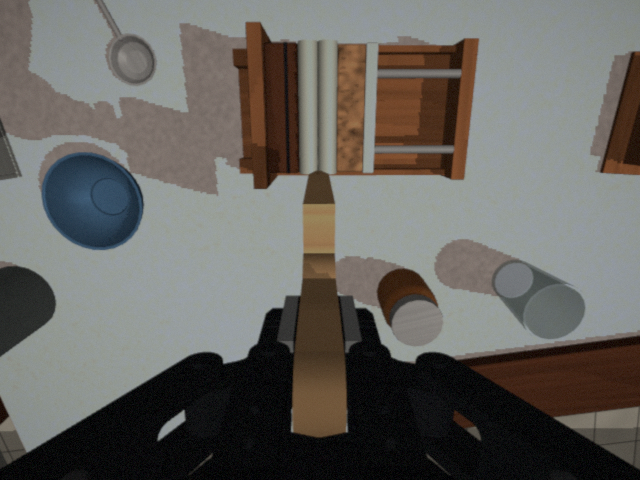

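The wrist view shows the two white plates at columns 299–337 with the seam near column 318, and the paddle's bevel at about (318,172) pointing along it. I'll measure all of this in the tool frame.

```bash
cat > w3.py <<'E'
from h import *
import sys
c=dict(np.load(sys.argv[1])); T=np.array(eval(sys.argv[2])); R=np.array(eval(sys.argv[3]))
W=cloud(c); Q=(W-T)@R   # tool coords
z=W[...,2]
v,u=np.mgrid[0:480,0:640]
m=(v<172)&(u>255)&(u<480)&(z>.08)&(z<.14)
P=Q[m];Z=z[m]
pl=P[Z>.1235]
# by x slices: seam = local min between crests
y=P[:,2];x=P[:,0]
print("x range plates",np.percentile(P[(Z>.115)&(np.abs(y)<.015)][:,0],[1,99]))
res=[]
for lo in np.arange(-.15,-.03,.012):
    s=(x>lo)&(x<lo+.012)&(Z>.117)&(np.abs(y)<.03)
    if s.sum()<40: continue
    # fit two half-rounds: z = z0+max over circles, unknown seam & z0
    from scipy.optimize import least_squares
    yy,zz=y[s],Z[s]
    def f(p):
        d=np.minimum(np.abs(yy-p[0]-.008),np.abs(yy-p[0]+.008))
        return np.where(d<.0078,p[1]+np.sqrt(np.maximum(.008**2-d**2,0))-zz,.002)
    best=min((least_squares(f,[g,.122],loss="soft_l1",f_scale=.0005) for g in np.arange(-.008,.009,.002)),key=lambda r:r.cost)
    print("%.3f seam %.4f top %.4f n=%d cost %.2e"%(lo+.006,best.x[0],best.x[1]+.008,s.sum(),best.cost)); res.append((lo+.006,best.x[0]))
r=np.array(res); k=np.polyfit(r[:,0],r[:,1],1); print("dyaw slope",k,"seam@mid")
# box/other edges
s=(Z>.08)
h,e=np.histogram(y[s],bins=np.arange(-.08,.1,.002))
# paddle: points in hand with z below finger
mp=(u>290)&(u<345)&(v>165)&(v<300)&(z>.15)
p=Q[mp]; print("paddle zmin",np.percentile(z[mp],[0.5]),"n",mp.sum())
for zl in np.arange(.165,.33,.008):
    s=(z[mp]>zl)&(z[mp]<zl+.008)
    if s.sum()>10: print("%.3f y %s x %s"%(zl+.004,np.round(np.percentile(p[s,2],[2,98]),4),np.round(np.percentile(p[s,0],[2,98]),4)))
E
python3 w3.py wrist3.npz "[.5806,-.2535,.3444]" "[[0.9882, 0.0001, 0.1532], [-0.1532, 0.0001, 0.9882], [0.0001, -1.0, 0.0001]]"
```

```text
x range plates [-0.13744771 -0.03737025]
-0.132 seam -0.0010 top 0.1291 n=929 cost 3.29e-04
-0.120 seam -0.0011 top 0.1289 n=883 cost 3.13e-04
-0.108 seam -0.0009 top 0.1291 n=869 cost 2.97e-04
-0.096 seam -0.0009 top 0.1290 n=850 cost 3.05e-04
-0.084 seam -0.0009 top 0.1290 n=838 cost 2.92e-04
-0.072 seam -0.0011 top 0.1290 n=765 cost 2.62e-04
-0.060 seam -0.0008 top 0.1290 n=755 cost 2.72e-04
-0.048 seam -0.0007 top 0.1290 n=745 cost 2.61e-04
-0.036 seam -0.0008 top 0.1290 n=363 cost 1.32e-04
dyaw slope [ 0.00246814 -0.0007251 ] seam@mid
paddle zmin [0.18276595] n 4084
0.177 y [-0.0027  0.0028] x [-0.042  -0.0408]
0.185 y [-0.0059  0.0054] x [-0.0419 -0.0411]
0.193 y [-0.0064  0.0067] x [-0.042  -0.0418]
0.201 y [-0.0064  0.0065] x [-0.042  -0.0417]
0.209 y [-0.0064  0.0066] x [-0.042  -0.0417]
0.217 y [-0.0064  0.007 ] x [-0.0419 -0.0417]
0.225 y [-0.0066  0.0065] x [-0.042  -0.0417]
0.233 y [-0.0059  0.0067] x [-0.042  -0.0416]
0.241 y [-0.0067  0.007 ] x [-0.042  -0.0416]
0.249 y [-0.0064  0.0068] x [-0.0419 -0.0416]
0.257 y [-0.0063  0.0065] x [-0.042  -0.0416]
0.265 y [-0.0065  0.0069] x [-0.042  -0.0416]
0.273 y [-0.0064  0.0071] x [-0.0419 -0.0416]
0.281 y [-0.0063  0.0069] x [-0.042  -0.0415]
0.289 y [-0.0065  0.0071] x [-0.0421 -0.0415]
0.297 y [-0.0063  0.0072] x [-0.0418 -0.0196]
0.305 y [-0.0063  0.0072] x [-0.039  -0.0158]
0.313 y [-0.0064  0.0071] x [-0.0167 -0.0123]
0.321 y [-0.0067  0.0074] x [-0.0132 -0.0102]
0.329 y [-0.0096  0.0097] x [-0.0132 -0.01  ]
```

In the same camera frame, the seam is 1.1 mm to the paddle's -z side and the plates' centre is 87.6 mm along -x. Yaw agrees within 0.003 rad. I'll centre the paddle and lower it to just above the plates.

Emit:
carry_out(
  series=[
    [[-15, 0, 0], 0, 0],
    [[-35, 0, -0.5], -0.002, 0],
    [[-55, 0, -1], -0.002, 0],
    [[-73, 0, -1.1], -0.002, 0],
    [[-83, 0, -1.1], -0.002, 0],
    [[-87.6, 0, -1.1], -0.002, 0],
    [[-87.6, 8, -1.1], -0.002, 0],
    [[-87.6, 18, -1.1], -0.002, 0],
    [[-87.6, 28, -1.1], -0.002, 0],
    [[-87.6, 28, -1.1], -0.002, 0],
  ],
)

```text
time: 7.1
position: [0.4937, -0.2418, 0.3139]
tcp_rot: [[0.988, -0.003, 0.152], [-0.152, 0.002, 0.988], [-0.003, -1.0, 0.001]]
force: [0.2, 1.0, -3.5]
finger_gap: 0.013
```

Emit:
carry_out(
  series=[
    [[0, 0, 0], 0, 0],
    [[0, 4, 0], 0, 0],
    [[0, 7, 0], 0, 0],
    [[0, 8, 0], 0, 0],
    [[0, 8, 0], 0, 0],
  ],
)

```text
time: 7.6
position: [0.4937, -0.242, 0.3082]
tcp_rot: [[0.988, -0.0, 0.152], [-0.152, 0.0, 0.988], [-0.0, -1.0, 0.0]]
force: [-0.4, -0.8, -3.7]
finger_gap: 0.0132
```

```bash
python3 look.py 4 wrist side scene; python3 -c "
from h import *
crop(dict(np.load('side4.npz')),280,430,200,380,3.3,'pics/si4c.png')
crop(dict(np.load('scene4.npz')),200,350,200,390,3.1,'pics/sc4c.png')"
```

```text
time 7.6
position [0.4937, -0.242, 0.3082]
tcp_rot [[0.9883, -0.0002, 0.1522], [-0.1522, 0.0001, 0.9883], [-0.0002, -1.0, 0.0001]]
force [-0.3903, -0.7583, -3.714]
ft_torque [-0.0206, 0.0166, 0.0244]
finger_gap 0.0132
joint_positions [-0.5224, 0.2636, 1.44, 0.0, 1.4382, -1.9404]
```

View pics/wrist4.png

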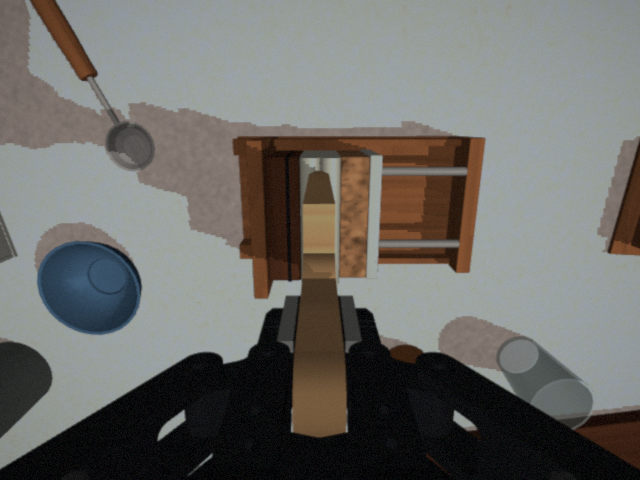

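View pics/sc4c.png

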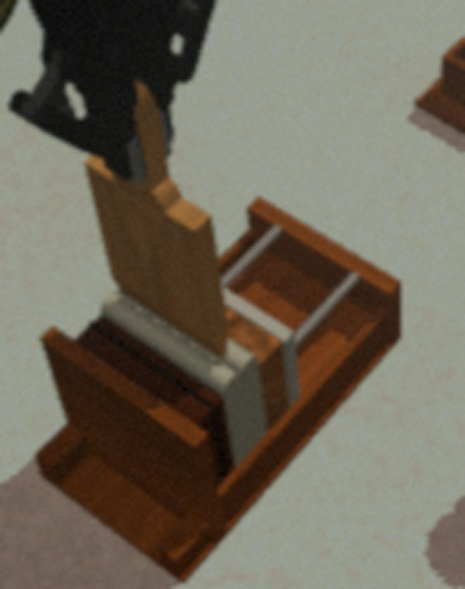

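View pics/si4c.png

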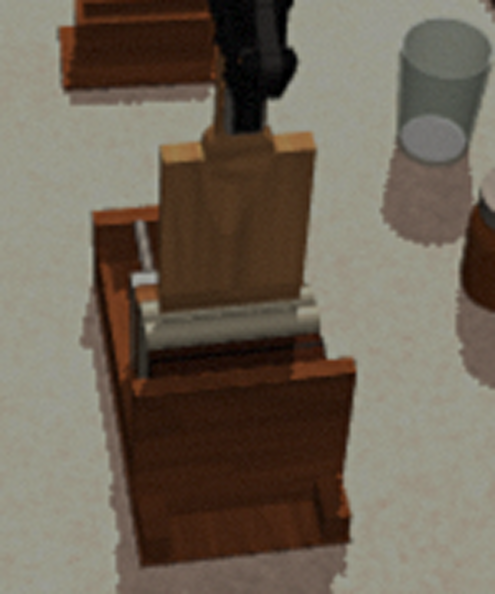

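Both side views show the blade's edge just above the seam. I'll check the seam offset again where it is still visible, at about (318,160).

Run:
```python
from h import *
from scipy.optimize import least_squares
c=dict(np.load("wrist4.npz")); T=np.array([.4937,-.242,.3082]); R=np.array([[0.9883,-.0002,.1522],[-.1522,.0001,.9883],[-.0002,-1,.0001]])
W=cloud(c);Q=(W-T)@R;z=W[...,2];v,u=np.mgrid[0:480,0:640]
m=(v<180)&(v>140)&(u>285)&(u<350)&(z>.115)&(z<.135)
x,y,Z=Q[m][:,0],Q[m][:,2],z[m]
print(np.percentile(x,[1,99]),m.sum())
for lo,hi in((-.055,-.047),(-.047,-.042)):
    s=(x>lo)&(x<hi)
    yy,zz=y[s],Z[s]
    def f(p):
        d=np.minimum(np.abs(yy-p[0]-.008),np.abs(yy-p[0]+.008))
        return np.where(d<.0078,p[1]+np.sqrt(np.maximum(.008**2-d**2,0))-zz,.002)
    b=min((least_squares(f,[g,.122],loss="soft_l1",f_scale=.0005) for g in np.arange(-.006,.007,.001)),key=lambda r:r.cost)
    print(lo,s.sum(),b.x[0],b.x[1]+.008,b.cost)
mp=(u>290)&(u<345)&(v>160)&(v<300)&(z>.133); p=Q[mp]
print("zmin",z[mp].min())
for zl in np.arange(.133,.2,.004):
    s=(z[mp]>zl)&(z[mp]<zl+.004)&(np.abs(p[:,2])<.012)
    if s.sum()>5: print("%.3f y %s"%(zl+.002,np.round(np.percentile(p[s,2],[2,50,98]),4)))
m=(v<300)&(u>355)&(u<395)&(z>.1)&(z<.12)&(Q[...,2]>.02);print("follower y",np.percentile(Q[m][:,2],[2,50,98]))
```

```text
[-0.05057973 -0.0332335 ] 1074
-0.055 309 0.001059168056446046 0.12880472404363133 0.0001623111891345174
-0.047 347 0.0009632315168859873 0.12904162054168264 0.0001040154940226306
zmin 0.13339829576225187
0.143 y [-0.0027 -0.      0.0006]
0.147 y [-0.0041  0.0007  0.0048]
0.151 y [-0.0059  0.0004  0.0061]
0.155 y [-0.0055 -0.0028  0.0055]
0.159 y [-0.0066  0.      0.0066]
0.163 y [-0.0064  0.0014  0.0066]
0.167 y [-0.0065 -0.0006  0.0034]
0.171 y [-0.0056  0.0004  0.0064]
0.175 y [-0.0061  0.0001  0.0063]
0.179 y [-0.006   0.0007  0.0068]
0.183 y [-0.0066 -0.0005  0.0061]
0.187 y [-0.0054 -0.0008  0.0069]
0.191 y [-0.0064  0.0001  0.0058]
0.195 y [-0.0062 -0.0002  0.0064]
0.199 y [-0.0061  0.0007  0.0064]
follower y [0.03115537 0.0411901  0.05048331]
```

Emit:
carry_out(
  series=[
    [[0, 0, 0.6], 0, 0],
    [[0, 0, 1.2], 0, 0],
    [[0, 1, 1.2], 0, 0],
    [[0, 2, 1.2], 0, 0],
    [[0, 3, 1.2], 0, 0],
    [[0, 4, 1.2], 0, 0],
    [[0, 5, 1.2], 0, 0],
    [[0, 5, 1.2], 0, 0],
    [[0, 5, 1.2], 0, 0],
  ],
)

```text
time: 8.65
position: [0.4939, -0.2409, 0.3033]
tcp_rot: [[0.988, -0.0, 0.152], [-0.152, -0.0, 0.988], [-0.0, -1.0, -0.0]]
force: [0.1, -0.0, -3.3]
finger_gap: 0.0129
```

Emit:
carry_out(
  series=[
    [[0, 0.5, 0], 0, 0],
    [[0, 1, 0], 0, 0],
    [[0, 1.5, 0], 0, 0],
    [[0, 2, 0], 0, 0],
    [[0, 2, 0], 0, 0],
  ],
)

```text
time: 9.15
position: [0.4939, -0.2409, 0.3012]
tcp_rot: [[0.988, -0.0, 0.152], [-0.152, 0.0, 0.988], [-0.0, -1.0, 0.0]]
force: [0.4, 0.8, -3.7]
finger_gap: 0.0131
```

Emit:
carry_out(
  series=[
    [[0, 0.5, 0], 0, 0],
    [[0, 1, 0.2], 0, 0],
    [[0, 1.5, 0.4], 0, 0],
    [[0, 2, 0.6], 0, 0],
    [[0, 2, 0.6], 0, 0],
  ],
)

```text
time: 9.65
position: [0.4942, -0.2405, 0.3005]
tcp_rot: [[0.988, 0.002, 0.152], [-0.152, -0.001, 0.988], [0.002, -1.0, -0.001]]
force: [-1.2, -0.4, 6.9]
finger_gap: 0.0132
```

Contact came where predicted (TCP z ≈ 0.3008) with almost no side force. From here I ease down while giving way to +y.

Emit:
carry_out(
  series=[
    [[0, 0, 0.3], 0, 0],
    [[0, 0.3, 0.6], 0, 0],
    [[0, 0.6, 0.8], 0, 0],
    [[0, 1, 1], 0, 0],
    [[0, 1, 1], 0, 0],
    [[0, 1, 1], 0, 0],
  ],
)

```text
time: 10.25
position: [0.4943, -0.2399, 0.3004]
tcp_rot: [[0.988, 0.003, 0.152], [-0.152, -0.003, 0.988], [0.003, -1.0, -0.003]]
force: [-2.9, -1.8, 12.1]
finger_gap: 0.0132
```

Emit:
carry_out(
  series=[
    [[0, 0, -0.4], 0, 0],
    [[0, 0, -0.7], 0, 0],
    [[0, 0.3, -0.7], 0, 0],
    [[0, 0.3, -0.7], 0, 0],
  ],
)

```text
time: 10.65
position: [0.4943, -0.2404, 0.3004]
tcp_rot: [[0.988, 0.003, 0.152], [-0.152, -0.003, 0.988], [0.004, -1.0, -0.002]]
force: [-2.6, -1.2, 16.5]
finger_gap: 0.0129
```

```bash
python3 look.py 5 wrist scene; python3 -c "
from h import *
c=dict(np.load('wrist5.npz')); crop(c,220,420,120,320,3,'pics/w5c.png')"
```

```text
time 10.65
position [0.4943, -0.2404, 0.3004]
tcp_rot [[0.9883, 0.0032, 0.1523], [-0.1523, -0.0025, 0.9883], [0.0035, -1.0, -0.002]]
force [-2.5856, -1.1906, 16.5477]
ft_torque [-0.2454, 0.8772, -0.0058]
finger_gap 0.0129
joint_positions [-0.519, 0.2654, 1.4556, -0.0006, 1.4166, -1.9368]
```

View pics/w5c.png

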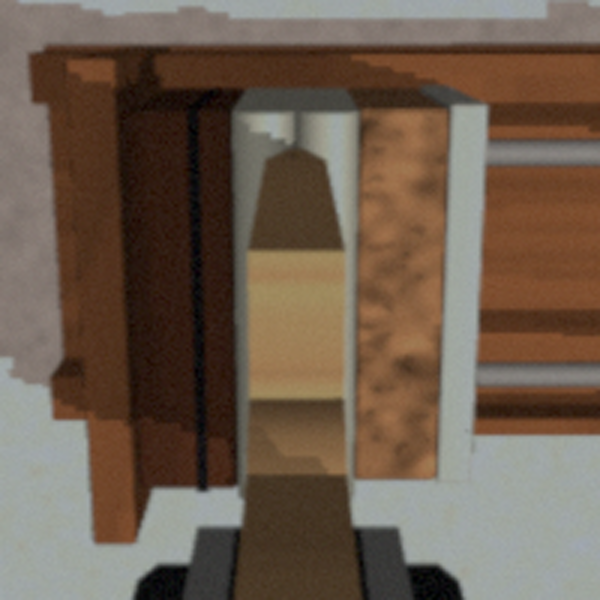

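The crop shows the bevel apex (≈294,150) sitting on the seam (≈298), with equal white margins left and right. I push a little more, in small steps.

Emit:
carry_out(
  series=[
    [[0, 0.3, 0.2], 0, 0],
    [[0, 0.3, 0.4], 0, 0],
    [[0, 0.3, 0.4], 0, 0],
  ],
)

```text
time: 11.05
position: [0.4944, -0.2402, 0.3003]
tcp_rot: [[0.988, 0.003, 0.152], [-0.152, -0.003, 0.988], [0.004, -1.0, -0.003]]
force: [-3.3, -1.5, 18.3]
finger_gap: 0.0126
```

Moving to -y raised the push and moving to +y relieved it, so the contact is mainly on plate_a. I'll give way to +y.

Emit:
carry_out(
  series=[
    [[0, 0, 0.4], 0, 0],
    [[0, 0, 0.8], 0, 0],
    [[0, 0, 1.2], 0, 0],
    [[0, 0, 1.2], 0, 0],
  ],
)

```text
time: 11.45
position: [0.4945, -0.2394, 0.3003]
tcp_rot: [[0.988, 0.003, 0.153], [-0.153, -0.004, 0.988], [0.004, -1.0, -0.004]]
force: [-4.1, -3.5, 17.1]
finger_gap: 0.0129
```

Emit:
carry_out(
  series=[
    [[0, 0, 0.4], 0, 0],
    [[0, 0, 0.8], 0, 0],
    [[0, 0, 1.2], 0, 0],
    [[0, 0, 1.2], 0, 0],
  ],
)

```text
time: 11.85
position: [0.4946, -0.2385, 0.3003]
tcp_rot: [[0.988, 0.003, 0.153], [-0.153, -0.005, 0.988], [0.004, -1.0, -0.004]]
force: [-4.7, -5.0, 16.0]
finger_gap: 0.013
```

```bash
python3 look.py 6 wrist scene side; python3 -c "
from h import *
c=dict(np.load('wrist6.npz')); crop(c,220,420,120,320,3,'pics/w6c.png')
crop(dict(np.load('side6.npz')),280,430,200,380,3.3,'pics/si6c.png')"
```

```text
time 11.85
position [0.4946, -0.2385, 0.3003]
tcp_rot [[0.9883, 0.0032, 0.1527], [-0.1527, -0.005, 0.9883], [0.0039, -1.0, -0.0044]]
force [-4.7297, -5.0199, 15.9874]
ft_torque [-1.9608, 1.2375, -0.0045]
finger_gap 0.013
joint_positions [-0.5149, 0.2636, 1.4581, -0.0028, 1.4147, -1.932]
```

View pics/w6c.png

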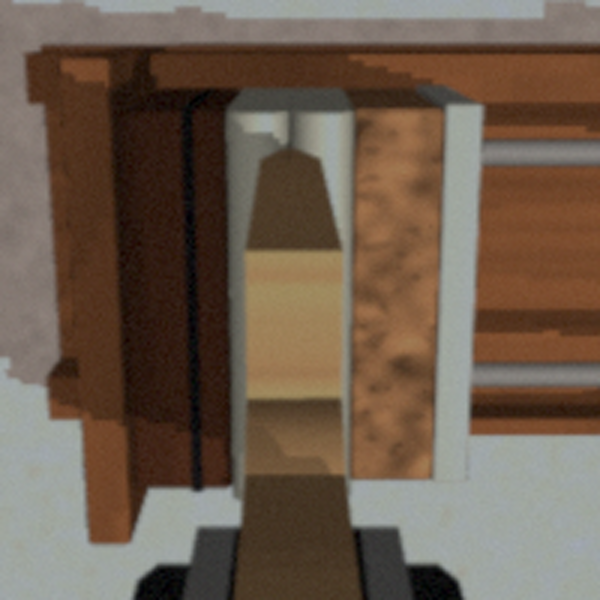

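View pics/si6c.png

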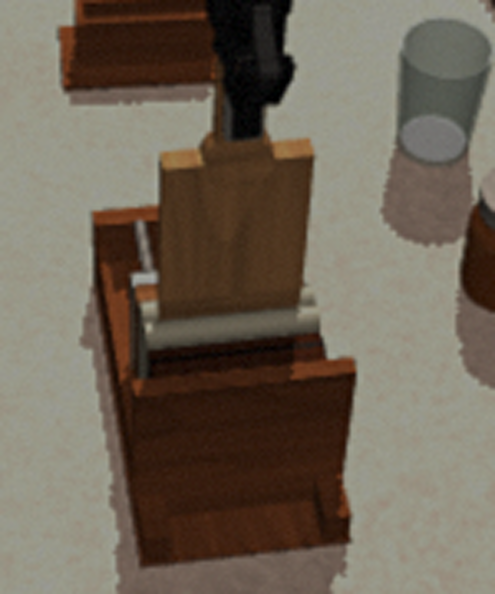

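Emit:
carry_out(
  series=[
    [[0, 0, 0.4], 0, 0],
    [[0, 0, 0.8], 0, 0],
    [[0, 0.3, 1.2], 0, 0],
    [[0, 0.3, 1.2], 0, 0],
  ],
)

```text
time: 12.4
position: [0.4948, -0.2376, 0.2997]
tcp_rot: [[0.988, 0.003, 0.153], [-0.153, -0.005, 0.988], [0.004, -1.0, -0.005]]
force: [-2.4, -7.6, 13.0]
finger_gap: 0.013
```

It's giving: z dropped and the push fell. I continue the same way.

Emit:
carry_out(
  series=[
    [[0, 0.4, 0.2], 0, 0],
    [[0, 0.8, 0.4], 0, 0],
    [[0, 1.2, 0.6], 0, 0],
    [[0, 1.2, 0.6], 0, 0],
  ],
)

```text
time: 12.8
position: [0.4949, -0.2368, 0.2976]
tcp_rot: [[0.988, 0.002, 0.153], [-0.153, -0.004, 0.988], [0.003, -1.0, -0.004]]
force: [-1.2, -7.3, 5.4]
finger_gap: 0.0134
```

Emit:
carry_out(
  series=[
    [[0, 0.5, 0], 0, 0],
    [[0, 1, 0], 0, 0],
    [[0, 1.5, 0], 0, 0],
    [[0, 2, 0], 0, 0],
    [[0, 2, 0], 0, 0],
  ],
)

```text
time: 13.3
position: [0.4949, -0.2367, 0.2954]
tcp_rot: [[0.988, 0.002, 0.153], [-0.153, -0.004, 0.988], [0.003, -1.0, -0.003]]
force: [-1.6, -7.3, 4.7]
finger_gap: 0.0133
```

Emit:
carry_out(
  series=[
    [[0, 0.7, 0.1], 0, 0],
    [[0, 1.4, 0.2], 0, 0],
    [[0, 2.1, 0.4], 0, 0],
    [[0, 2.8, 0.5], 0, 0],
    [[0, 3.5, 0.6], 0, 0],
    [[0, 3.5, 0.6], 0, 0],
  ],
)

```text
time: 13.9
position: [0.495, -0.236, 0.2918]
tcp_rot: [[0.988, 0.002, 0.153], [-0.153, -0.004, 0.988], [0.002, -1.0, -0.003]]
force: [-0.2, -7.2, 5.0]
finger_gap: 0.0135
```

Emit:
carry_out(
  series=[
    [[0, 0.7, 0.1], 0, 0],
    [[0, 1.4, 0.3], 0, 0],
    [[0, 2.1, 0.4], 0, 0],
    [[0, 2.8, 0.6], 0, 0],
    [[0, 3.5, 0.7], 0, 0],
    [[0, 4.2, 0.8], 0, 0],
    [[0, 4.2, 0.8], 0, 0],
  ],
)

```text
time: 14.6
position: [0.4951, -0.2352, 0.2877]
tcp_rot: [[0.988, 0.002, 0.153], [-0.153, -0.004, 0.988], [0.003, -1.0, -0.003]]
force: [-1.5, -6.6, 6.1]
finger_gap: 0.0129
```

```bash
python3 look.py 7 wrist scene side; python3 -c "
from h import *
c=dict(np.load('wrist7.npz')); crop(c,220,420,120,320,3,'pics/w7c.png')
crop(dict(np.load('scene7.npz')),200,350,200,390,3.1,'pics/sc7c.png')"
```

```text
time 14.6
position [0.4951, -0.2352, 0.2877]
tcp_rot [[0.9883, 0.002, 0.1526], [-0.1526, -0.0037, 0.9883], [0.0026, -1.0, -0.0033]]
force [-1.4729, -6.552, 6.0742]
ft_torque [-2.0357, 0.2415, 0.0422]
finger_gap 0.0129
joint_positions [-0.5094, 0.2697, 1.4793, -0.0023, 1.389, -1.9266]
```

View pics/w7c.png

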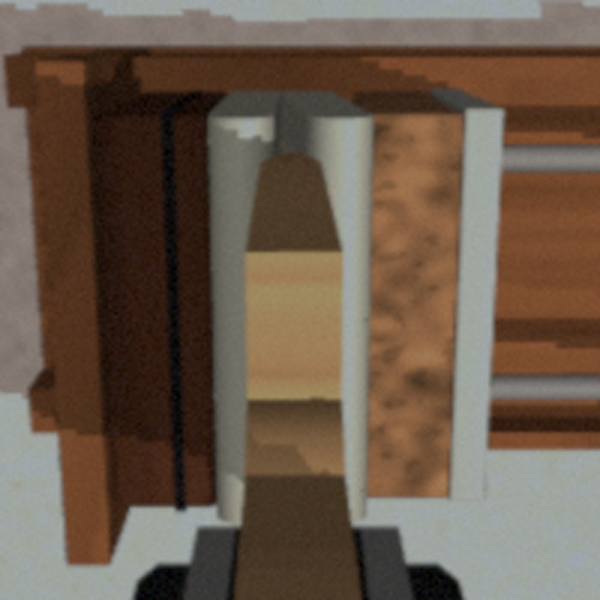

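View pics/sc7c.png

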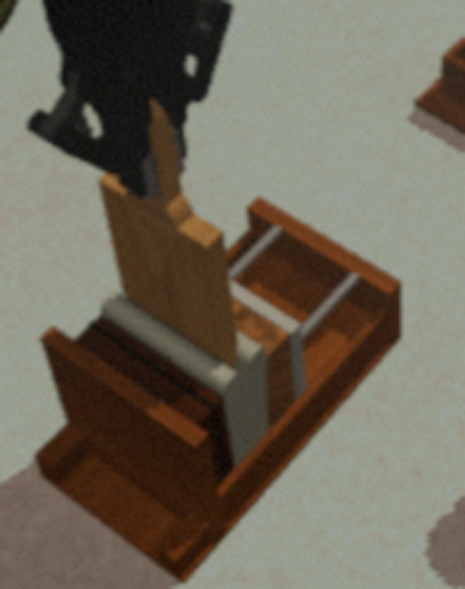

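The plates have parted evenly around the bevel: the gap in the crop runs from column 275 to 305 with the tip at 290. Everything in the row is upright, so I go on.

Emit:
carry_out(
  series=[
    [[0, 0.7, 0.1], 0, 0],
    [[0, 1.4, 0.2], 0, 0],
    [[0, 2.1, 0.3], 0, 0],
    [[0, 2.8, 0.4], 0, 0],
    [[0, 3.5, 0.5], 0, 0],
    [[0, 4.2, 0.6], 0, 0],
    [[0, 4.9, 0.7], 0, 0],
    [[0, 5.6, 0.8], 0, 0],
    [[0, 5.6, 0.8], 0, 0],
  ],
)

```text
time: 15.65
position: [0.4953, -0.2343, 0.2822]
tcp_rot: [[0.988, 0.002, 0.153], [-0.153, -0.003, 0.988], [0.003, -1.0, -0.003]]
force: [-0.7, -5.9, 6.7]
finger_gap: 0.0131
```

Emit:
carry_out(
  series=[
    [[0, 0.7, 0.1], 0, 0],
    [[0, 1.4, 0.2], 0, 0],
    [[0, 2.1, 0.3], 0, 0],
    [[0, 2.8, 0.4], 0, 0],
    [[0, 3.5, 0.5], 0, 0],
    [[0, 4.2, 0.6], 0, 0],
    [[0, 4.9, 0.7], 0, 0],
    [[0, 5.6, 0.8], 0, 0],
    [[0, 5.6, 0.8], 0, 0],
  ],
)

```text
time: 16.55
position: [0.4956, -0.2334, 0.2768]
tcp_rot: [[0.988, 0.003, 0.152], [-0.152, -0.003, 0.988], [0.003, -1.0, -0.003]]
force: [-0.6, -4.8, 7.2]
finger_gap: 0.0126
```

Emit:
carry_out(
  series=[
    [[0, 0.7, 0.1], 0, 0],
    [[0, 1.4, 0.2], 0, 0],
    [[0, 2.1, 0.3], 0, 0],
    [[0, 2.8, 0.4], 0, 0],
    [[0, 3.5, 0.5], 0, 0],
    [[0, 4.2, 0.5], 0, 0],
    [[0, 4.9, 0.5], 0, 0],
    [[0, 5.6, 0.5], 0, 0],
    [[0, 5.6, 0.5], 0, 0],
  ],
)

```text
time: 17.45
position: [0.4956, -0.2329, 0.2708]
tcp_rot: [[0.988, 0.002, 0.152], [-0.152, -0.003, 0.988], [0.003, -1.0, -0.003]]
force: [-0.4, -5.9, 5.0]
finger_gap: 0.0133
```

```bash
python3 look.py 8 wrist scene side; python3 -c "
from h import *
c=dict(np.load('wrist8.npz')); crop(c,220,420,120,320,3,'pics/w8c.png')
crop(dict(np.load('scene8.npz')),200,350,200,390,3.1,'pics/sc8c.png')"
```

```text
time 17.45
position [0.4956, -0.2329, 0.2708]
tcp_rot [[0.9883, 0.0021, 0.1524], [-0.1524, -0.003, 0.9883], [0.0026, -1.0, -0.0026]]
force [-0.4223, -5.9056, 4.9928]
ft_torque [-1.5375, 0.1871, 0.0459]
finger_gap 0.0133
joint_positions [-0.5056, 0.2797, 1.5057, -0.0016, 1.3528, -1.923]
```

View pics/w8c.png

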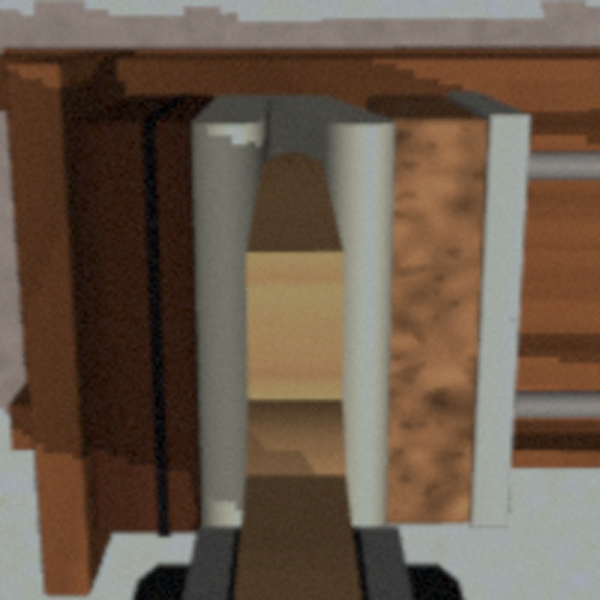

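View pics/sc8c.png

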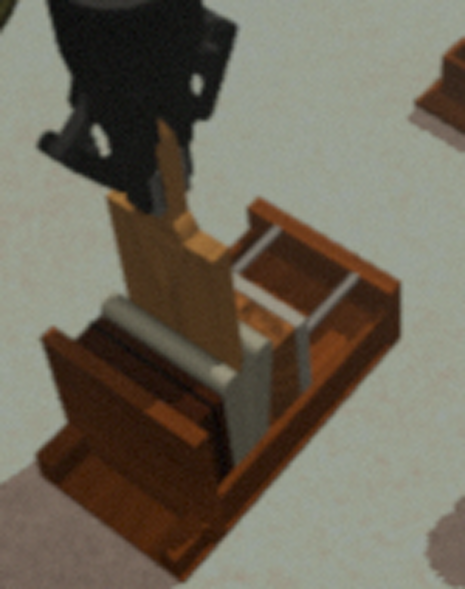

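The full thickness is in and both plates are upright and parallel to the blade. I go straight down in moderate steps.

Emit:
carry_out(
  series=[
    [[0, 1.5, 0], 0, 0],
    [[0, 3, 0], 0, 0],
    [[0, 4.5, 0], 0, 0],
    [[0, 6, 0], 0, 0],
    [[0, 7.5, 0], 0, 0],
    [[0, 9, 0], 0, 0],
    [[0, 10.5, 0], 0, 0],
    [[0, 12, 0], 0, 0],
    [[0, 13.5, 0], 0, 0],
    [[0, 15, 0], 0, 0],
  ],
)

```text
time: 18.6
position: [0.4957, -0.2329, 0.2561]
tcp_rot: [[0.988, 0.003, 0.152], [-0.152, -0.003, 0.988], [0.003, -1.0, -0.003]]
force: [-0.9, -5.1, 7.9]
finger_gap: 0.013
```

Emit:
carry_out(
  series=[
    [[0, 1.5, 0], 0, 0],
    [[0, 3, 0], 0, 0],
    [[0, 4.5, 0], 0, 0],
    [[0, 6, 0], 0, 0],
    [[0, 7.5, 0], 0, 0],
    [[0, 9, 0], 0, 0],
    [[0, 10.5, 0], 0, 0],
    [[0, 12, 0], 0, 0],
    [[0, 13.5, 0], 0, 0],
    [[0, 15, 0], 0, 0],
  ],
)

```text
time: 19.6
position: [0.4957, -0.233, 0.241]
tcp_rot: [[0.988, 0.002, 0.152], [-0.152, -0.003, 0.988], [0.003, -1.0, -0.003]]
force: [-1.1, -4.1, 6.3]
finger_gap: 0.013
```

Emit:
carry_out(
  series=[
    [[0, 1.5, 0], 0, 0],
    [[0, 3, 0], 0, 0],
    [[0, 4.5, 0], 0, 0],
    [[0, 6, 0], 0, 0],
    [[0, 7.5, 0], 0, 0],
    [[0, 9, 0], 0, 0],
    [[0, 10.5, 0], 0, 0],
    [[0, 12, 0], 0, 0],
    [[0, 13.5, 0], 0, 0],
    [[0, 15, 0], 0, 0],
  ],
)

```text
time: 20.6
position: [0.4957, -0.233, 0.2259]
tcp_rot: [[0.988, 0.002, 0.152], [-0.152, -0.003, 0.988], [0.003, -1.0, -0.003]]
force: [-0.5, -6.1, 5.0]
finger_gap: 0.0128
```

Emit:
carry_out(
  series=[
    [[0, 1.5, 0], 0, 0],
    [[0, 3, 0], 0, 0],
    [[0, 4.5, 0], 0, 0],
    [[0, 6, 0], 0, 0],
    [[0, 7.5, 0], 0, 0],
    [[0, 9, 0], 0, 0],
    [[0, 10, 0], 0, 0],
    [[0, 11, 0], 0, 0],
    [[0, 12, 0], 0, 0],
    [[0, 12, 0], 0, 0],
  ],
)

```text
time: 21.6
position: [0.4956, -0.2331, 0.2137]
tcp_rot: [[0.988, 0.002, 0.152], [-0.152, -0.003, 0.988], [0.002, -1.0, -0.003]]
force: [-0.4, -6.4, 4.3]
finger_gap: 0.013
```

```bash
python3 look.py 9 wrist scene side; python3 -c "
from h import *
c=dict(np.load('wrist9.npz')); crop(c,220,420,120,320,3,'pics/w9c.png')
crop(dict(np.load('scene9.npz')),200,350,200,390,3.1,'pics/sc9c.png')"
```

```text
time 21.6
position [0.4956, -0.2331, 0.2137]
tcp_rot [[0.9883, 0.002, 0.1524], [-0.1524, -0.003, 0.9883], [0.0024, -1.0, -0.0026]]
force [-0.4203, -6.4198, 4.284]
ft_torque [-1.6025, 0.1557, 0.0725]
finger_gap 0.013
joint_positions [-0.5058, 0.3284, 1.5786, -0.0017, 1.2314, -1.923]
```

View pics/w9c.png

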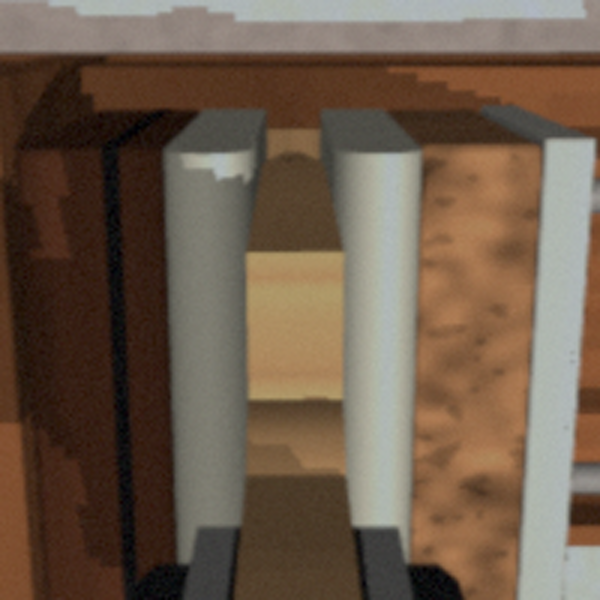

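View pics/sc9c.png

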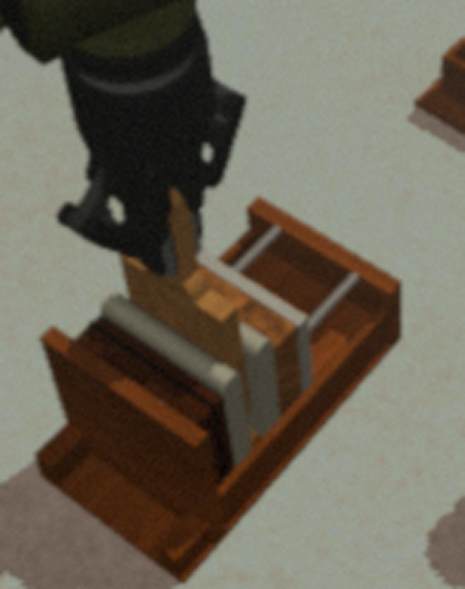

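Tip is now about 40 mm up, 10 mm above ledge height, and everything is upright. I slow down for the well and the foot board.

Emit:
carry_out(
  series=[
    [[0, 1, 0], 0, 0],
    [[0, 2, 0], 0, 0],
    [[0, 3, 0], 0, 0],
    [[0, 4, 0], 0, 0],
    [[0, 5, 0], 0, 0],
    [[0, 6, 0], 0, 0],
    [[0, 6, 0], 0, 0],
  ],
)

```text
time: 22.45
position: [0.4956, -0.2331, 0.2077]
tcp_rot: [[0.988, 0.002, 0.152], [-0.152, -0.003, 0.988], [0.002, -1.0, -0.003]]
force: [0.1, -6.7, 3.7]
finger_gap: 0.0128
```

Emit:
carry_out(
  series=[
    [[0, 1, 0], 0, 0],
    [[0, 2, 0], 0, 0],
    [[0, 3, 0], 0, 0],
    [[0, 4, 0], 0, 0],
    [[0, 5, 0], 0, 0],
    [[0, 5, 0], 0, 0],
  ],
)

```text
time: 23.05
position: [0.4956, -0.2331, 0.2027]
tcp_rot: [[0.988, 0.002, 0.152], [-0.152, -0.003, 0.988], [0.002, -1.0, -0.003]]
force: [-0.1, -6.5, 3.6]
finger_gap: 0.0131
```

Emit:
carry_out(
  series=[
    [[0, 1, 0], 0, 0],
    [[0, 2, 0], 0, 0],
    [[0, 3, 0], 0, 0],
    [[0, 3, 0], 0, 0],
  ],
)

```text
time: 23.45
position: [0.4956, -0.2332, 0.1997]
tcp_rot: [[0.988, 0.002, 0.152], [-0.152, -0.003, 0.988], [0.002, -1.0, -0.003]]
force: [-0.9, -7.6, 4.0]
finger_gap: 0.013
```

Emit:
carry_out(
  series=[
    [[0, 0.5, 0], 0, 0],
    [[0, 1, 0], 0, 0],
    [[0, 1.5, 0], 0, 0],
    [[0, 2, 0], 0, 0],
    [[0, 2, 0], 0, 0],
  ],
)

```text
time: 23.95
position: [0.4956, -0.2332, 0.1977]
tcp_rot: [[0.988, 0.002, 0.153], [-0.153, -0.003, 0.988], [0.003, -1.0, -0.003]]
force: [-0.3, -6.6, 4.1]
finger_gap: 0.013
```

Emit:
carry_out(
  series=[
    [[0, 0.5, 0], 0, 0],
    [[0, 1, 0], 0, 0],
    [[0, 1.5, 0], 0, 0],
    [[0, 2, 0], 0, 0],
    [[0, 2, 0], 0, 0],
  ],
)

```text
time: 24.45
position: [0.4956, -0.2332, 0.1958]
tcp_rot: [[0.988, 0.002, 0.152], [-0.152, -0.003, 0.988], [0.003, -1.0, -0.003]]
force: [-0.5, -7.4, 4.5]
finger_gap: 0.0128
```

Emit:
carry_out(
  series=[
    [[0, 0.5, 0], 0, 0],
    [[0, 1, 0], 0, 0],
    [[0, 1.5, 0], 0, 0],
    [[0, 2, 0], 0, 0],
    [[0, 2, 0], 0, 0],
  ],
)

```text
time: 24.95
position: [0.4957, -0.2332, 0.1938]
tcp_rot: [[0.988, 0.002, 0.153], [-0.153, -0.003, 0.988], [0.003, -1.0, -0.003]]
force: [-0.5, -8.2, 5.2]
finger_gap: 0.0132
```

Emit:
carry_out(
  series=[
    [[0, 0.5, 0], 0, 0],
    [[0, 1, 0], 0, 0],
    [[0, 1.5, 0], 0, 0],
    [[0, 1.5, 0], 0, 0],
  ],
)

```text
time: 25.35
position: [0.4956, -0.2332, 0.1922]
tcp_rot: [[0.988, 0.002, 0.152], [-0.152, -0.003, 0.988], [0.003, -1.0, -0.003]]
force: [-0.5, -8.0, 4.6]
finger_gap: 0.0131
```

Emit:
carry_out(
  series=[
    [[0, 0.5, 0], 0, 0],
    [[0, 1, 0], 0, 0],
    [[0, 1.5, 0], 0, 0],
    [[0, 1.5, 0], 0, 0],
  ],
)

```text
time: 25.75
position: [0.4956, -0.2332, 0.1907]
tcp_rot: [[0.988, 0.002, 0.153], [-0.153, -0.003, 0.988], [0.003, -1.0, -0.003]]
force: [-1.5, -7.2, 4.4]
finger_gap: 0.0129
```

Emit:
carry_out(
  series=[
    [[0, 0.5, 0], 0, 0],
    [[0, 1, 0], 0, 0],
    [[0, 1.5, 0], 0, 0],
    [[0, 1.5, 0], 0, 0],
  ],
)

```text
time: 26.15
position: [0.4956, -0.2333, 0.1892]
tcp_rot: [[0.988, 0.002, 0.153], [-0.153, -0.003, 0.988], [0.003, -1.0, -0.003]]
force: [-1.3, -7.7, 4.6]
finger_gap: 0.013
```

Emit:
carry_out(
  series=[
    [[0, 0.5, 0], 0, 0],
    [[0, 1, 0], 0, 0],
    [[0, 1.5, 0], 0, 0],
    [[0, 1.5, 0], 0, 0],
  ],
)

```text
time: 26.55
position: [0.4957, -0.2332, 0.1877]
tcp_rot: [[0.988, 0.002, 0.153], [-0.153, -0.003, 0.988], [0.002, -1.0, -0.003]]
force: [-1.6, -8.5, 3.5]
finger_gap: 0.0129
```

Emit:
carry_out(
  series=[
    [[0, 0.5, 0], 0, 0],
    [[0, 1, 0], 0, 0],
    [[0, 1.5, 0], 0, 0],
    [[0, 1.5, 0], 0, 0],
  ],
)

```text
time: 26.95
position: [0.4956, -0.2333, 0.1863]
tcp_rot: [[0.988, 0.002, 0.153], [-0.153, -0.003, 0.988], [0.003, -1.0, -0.003]]
force: [-1.3, -8.7, 4.6]
finger_gap: 0.0127
```

Emit:
carry_out(
  series=[
    [[0, 0.5, 0], 0, 0],
    [[0, 1, 0], 0, 0],
    [[0, 1.5, 0], 0, 0],
    [[0, 1.5, 0], 0, 0],
  ],
)

```text
time: 27.35
position: [0.4956, -0.2333, 0.1848]
tcp_rot: [[0.988, 0.002, 0.152], [-0.152, -0.003, 0.988], [0.003, -1.0, -0.003]]
force: [-1.2, -9.1, 4.7]
finger_gap: 0.0131
```

Emit:
carry_out(
  series=[
    [[0, 0.4, 0], 0, 0],
    [[0, 0.8, 0], 0, 0],
    [[0, 1, 0], 0, 0],
    [[0, 1, 0], 0, 0],
  ],
)

```text
time: 27.75
position: [0.4957, -0.2333, 0.1839]
tcp_rot: [[0.988, 0.002, 0.153], [-0.153, -0.003, 0.988], [0.003, -1.0, -0.003]]
force: [-1.8, -8.3, 5.2]
finger_gap: 0.0132
```

```bash
python3 look.py 10 wrist scene side; python3 -c "
from h import *
c=dict(np.load('wrist10.npz')); crop(c,220,420,120,420,2,'pics/w10c.png')
crop(dict(np.load('scene10.npz')),200,350,200,390,3.1,'pics/sc10c.png')
v,u=np.mgrid[0:480,0:640]
W=cloud(c);z=W[...,2]
Q=(W-[.4956,-.2333,.1838])@np.array([[.988,.002,.153],[-.152,-.003,.988],[.003,-1,-.003]])
m=(u>300)&(u<338)&(v>200)&(v<265); print('shoulder z',np.nanpercentile(z[m],[5,50,95]))
c=dict(np.load('wrist3.npz'));W=cloud(c);z=W[...,2];print('shoulder z at TCP .3444',np.nanpercentile(z[m],[5,50,95]))
"
```

```text
time 27.75
position [0.4957, -0.2333, 0.1839]
tcp_rot [[0.9883, 0.0023, 0.1525], [-0.1525, -0.0032, 0.9883], [0.0027, -1.0, -0.0029]]
force [-1.817, -8.2913, 5.1612]
ft_torque [-1.607, 0.2971, 0.0049]
finger_gap 0.0132
joint_positions [-0.506, 0.3599, 1.6099, -0.0019, 1.1683, -1.923]
shoulder z [0.12485985 0.13928848 0.14560685]
shoulder z at TCP .3444 [-0.0012711   0.29980393  0.30614454]
```

View pics/sc10c.png

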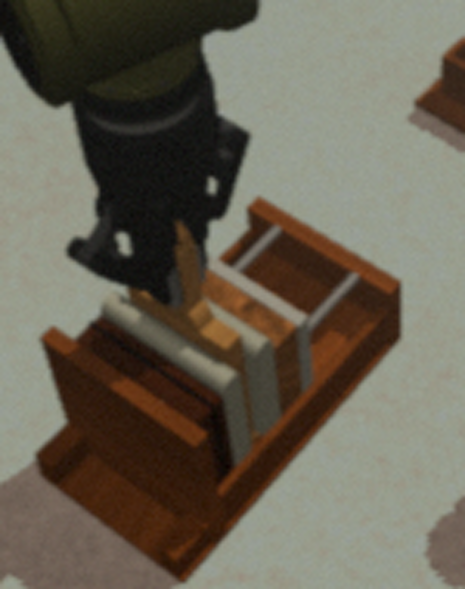

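View pics/w10c.png

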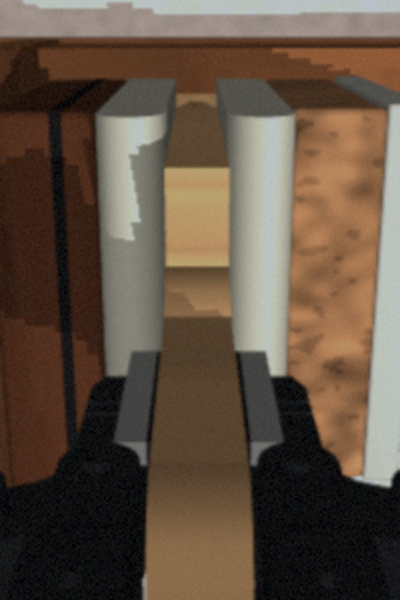

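No slip in the grip: the shoulder is still 44.6 mm below the TCP. The tip is at about 10 mm, so the board must be close.

Emit:
carry_out(
  series=[
    [[0, 0.3, 0], 0, 0],
    [[0, 0.6, 0], 0, 0],
    [[0, 0.6, 0], 0, 0],
    [[0, 0.6, 0], 0, 0],
  ],
)

```text
time: 28.3
position: [0.4958, -0.2334, 0.1838]
tcp_rot: [[0.988, 0.003, 0.153], [-0.153, -0.004, 0.988], [0.003, -1.0, -0.003]]
force: [-2.6, -7.9, 11.5]
finger_gap: 0.0131
```

Emit:
carry_out(
  series=[
    [[0, 0.3, 0], 0, 0],
    [[0, 0.6, 0], 0, 0],
    [[0, 0.6, 0], 0, 0],
    [[0, 0.6, 0], 0, 0],
  ],
)

```text
time: 28.7
position: [0.4959, -0.2334, 0.1838]
tcp_rot: [[0.988, 0.003, 0.152], [-0.152, -0.004, 0.988], [0.004, -1.0, -0.003]]
force: [-4.0, -6.6, 14.9]
finger_gap: 0.0129
```

The board is met: z is stuck at 0.1838 while the push climbs from about 8 to 18 N. I shed most of the load, then open.

Emit:
carry_out(
  series=[
    [[0, -0.3, -0.3], 0, 0],
    [[0, -0.6, -0.6], 0, 0],
    [[0, -0.8, -0.8], 0, 0],
    [[0, -0.8, -0.8], 0, 0],
  ],
)

```text
time: 29.1
position: [0.4958, -0.2337, 0.1838]
tcp_rot: [[0.988, 0.003, 0.152], [-0.152, -0.003, 0.988], [0.003, -1.0, -0.002]]
force: [0.2, -5.0, 9.1]
finger_gap: 0.0129
```

Emit:
carry_out(
  series=[
    [[0, 0, -0.4], 0, 0],
    [[0, 0, -0.6], 0, 20],
    [[0, 0, -0.6], 0, 40],
    [[0, 0, -0.6], 0, 60],
    [[0, 0, -0.6], 0, 80],
    [[0, 0, -0.6], 0, 100],
    [[0, 0, -0.6], 0, 100],
    [[0, 0, -0.6], 0, 100],
    [[0, 0, -0.6], 0, 100],
    [[0, 0, -0.6], 0, 100],
  ],
)

```text
time: 30.1
position: [0.4951, -0.2334, 0.1823]
tcp_rot: [[0.988, -0.0, 0.152], [-0.152, -0.0, 0.988], [-0.0, -1.0, -0.0]]
force: [0.3, -0.0, -0.1]
finger_gap: 0.0854
```

```bash
python3 look.py 11 wrist; python3 -c "
from h import *
c=dict(np.load('wrist11.npz')); crop(c,220,420,120,420,2,'pics/w11c.png')"
```

```text
time 30.1
position [0.4951, -0.2334, 0.1823]
tcp_rot [[0.9884, -0.0, 0.1522], [-0.1522, -0.0, 0.9884], [-0.0, -1.0, -0.0]]
force [0.3395, -0.0058, -0.0575]
ft_torque [-0.0148, 0.0081, 0.0345]
finger_gap 0.0854
joint_positions [-0.5074, 0.3622, 1.6108, -0.0, 1.1686, -1.9254]
```

View pics/wrist11.png

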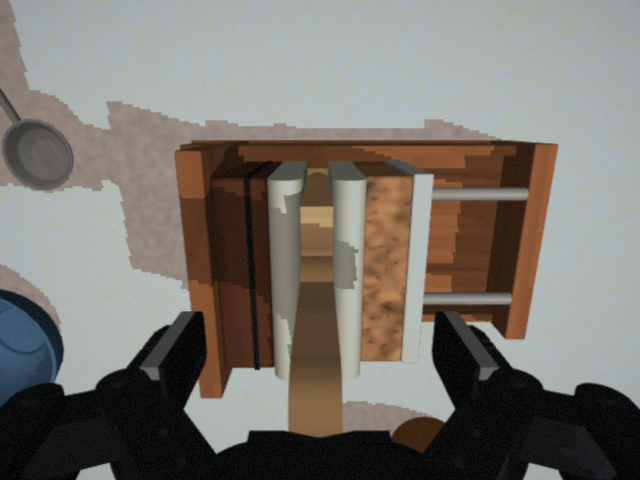

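The fingers are free of the upright paddle, with handle at about (315,340) and the open pads at x≈180 and 460. I retreat straight up.

Emit:
carry_out(
  series=[
    [[0, -10, 0], 0, 100],
    [[0, -25, 0], 0, 100],
    [[0, -45, 0], 0, 100],
    [[0, -65, 0], 0, 100],
    [[0, -85, 0], 0, 100],
    [[0, -105, 0], 0, 100],
    [[0, -120, 0], 0, 100],
    [[0, -130, 0], 0, 100],
    [[0, -130, 0], 0, 100],
    [[0, -130, 0], 0, 100],
  ],
)

```text
time: 31.15
position: [0.4949, -0.2333, 0.3118]
tcp_rot: [[0.988, -0.0, 0.152], [-0.152, 0.0, 0.988], [-0.001, -1.0, 0.0]]
force: [-0.3, -0.4, -0.2]
finger_gap: 0.0853
```

```bash
python3 look.py 12 wrist scene side; python3 -c "
from h import *
crop(dict(np.load('scene12.npz')),200,350,200,390,3.1,'pics/sc12c.png')
c=dict(np.load('wrist12.npz'));W=cloud(c)
a=-.153;ex=np.array([np.cos(a),np.sin(a),0]);ey=np.array([-np.sin(a),np.cos(a),0])
m=(W[...,2]>.14)&(W[...,2]<.24)&(np.hypot(W[...,0]-.495,W[...,1]+.235)<.06)
P=W[m];z=P[:,2]
print('handle top',np.percentile(z,99))
for lo,hi in((.138,.15),(.15,.17),(.17,.19),(.19,.21),(.21,.225)):
    k=P[(z>lo)&(z<hi)]
    if len(k)>5: print(lo,np.round(np.percentile(k@ey,[2,98]),4),np.round(np.percentile(k@ex,[2,98]),4),len(k))
m=(W[...,2]>.133)&(W[...,2]<.145)&(np.hypot(W[...,0]-.495,W[...,1]+.235)<.06); print('shoulder',np.median(W[m][:,2]),m.sum())
for n in('wrist4','wrist12'):
  pass
"
```

```text
time 31.15
position [0.4949, -0.2333, 0.3118]
tcp_rot [[0.9883, -0.0005, 0.1522], [-0.1522, 0.0003, 0.9883], [-0.0005, -1.0, 0.0002]]
force [-0.3062, -0.4005, -0.2462]
ft_torque [-0.0119, -0.0172, 0.0174]
finger_gap 0.0853
joint_positions [-0.5074, 0.2557, 1.4414, -0.0, 1.445, -1.9254]
handle top 0.22119348513908607
0.138 [-0.1625 -0.1491] [0.4852 0.5115] 238
0.15 [-0.1624 -0.1492] [0.5102 0.5131] 182
0.17 [-0.1623 -0.149 ] [0.5125 0.5131] 149
0.19 [-0.1624 -0.149 ] [0.5125 0.5133] 200
0.21 [-0.1625 -0.1491] [0.5133 0.537 ] 965
shoulder 0.1392934391732354 664
```

View pics/scene12.png

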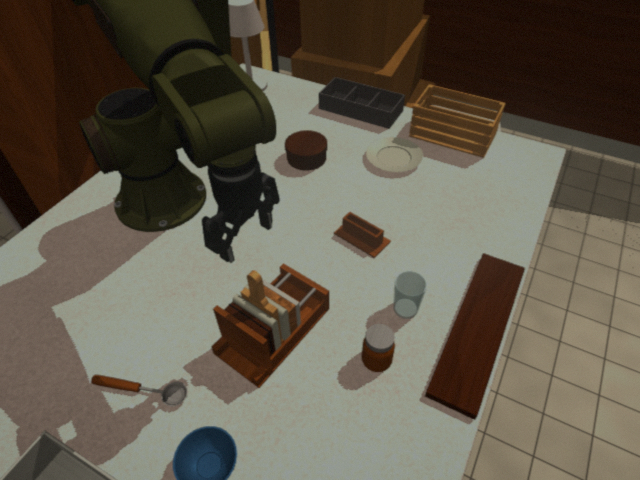

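View pics/wrist12.png

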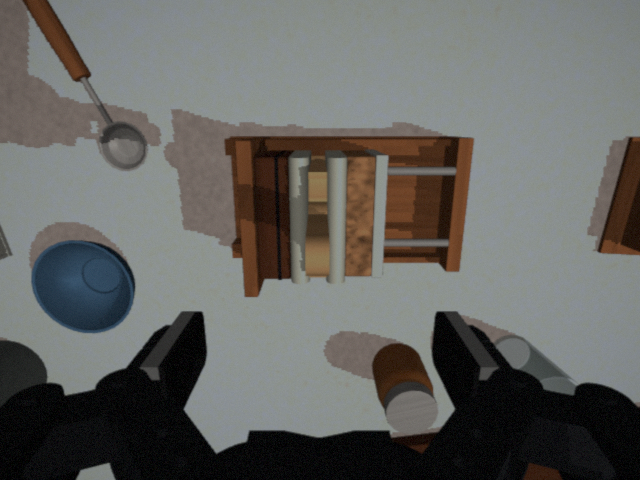

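The views show the paddle upright between the two standing plates (handle at about (258,285) in the scene view). The other things are in their places and the robot is clear, so I hand in.

```bash
python3 -c "
from rig import order
print(order.finish_job())"
```

```text
the job is handed in; nothing more can be done
None
```

The paddle now stands between the two white plates, resting on the hidden foot board, and I have let go and handed the job in. It took about 31 s of the 72 s.

- **Lift and carry:** I gripped the handle through its thickness with 90 N, lifted it out of the stand and lined it up over the plates' seam.
- **Wedging in:** The first contact stalled, with about 22 N of downward push at the readings. Giving way towards +y freed it, and from then on the push stayed around 8–11 N until the board.
- **Reaching the board:** The push rose to about 18 N with no further downward movement, with the paddle's lower edge about 10 mm above the caddy's underside. That is the bottom of the board's stated range. I eased off most of the load before opening the fingers.

**Last checks:**
- The paddle is upright; its faces line up at every height measured. It had not slipped in the grip.
- The handle top measured about 221 mm, which fits a lower edge at about 10 mm.
- The box, both plates and the trivet are still standing, and the other things I could see looked to be in their places. I judged this by eye, not by measurement.
- The force on the tool is about zero, with the gripper clear above.

**Disagreement between checks:** The seam position measured from two camera poses differed by about 1 mm, so I corrected for that before making contact.

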